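# Show the walnut meeple to the tilted camera

## Task

Pick the big walnut meeple out of the open orange tray and hold it up in the air for the camera on the stand: the middle of the meeple 12 cm straight in front of the lens, on the line the lens looks along, head up and not rolled sideways, leaning back so that its flat front (or back) is square to the downward-looking lens. Do not bump the camera stand, leave everything else where it is, and finish while still holding the meeple there, motionless.

Things in the scene. Friction and masses are not known exactly. Their poses are not given: they have to be found in the camera images.
- walnut_meeple: Jumbo walnut (dark brown) meeple to present, 26 g, 60 mm tall, upright in one of the tray's four compartments (which varies). Origin: centre of underside; z up through the head, x through flat front and back (20 mm thick, alike), y along the arms. Arms 44 mm tip to tip, flat end faces 20 x 14 mm, 30 to 44 mm above the underside; feet 37 mm wide, torso 28 mm; head 22 mm diameter, centred at 49 mm.
- meeple_mid (a point): Middle of the walnut meeple, 30 mm above its underside on its centre line; axes as the meeple's.
- tray: Orange tray fixed to the sideboard, 232 x 232 mm, 20 mm high, walls and floor 4 mm, a cross divider making 2 x 2 compartments of about 110 mm, centres 57 mm either way from the middle. Origin: centre of its underside. Each compartment holds one piece standing on its floor, up to 8 mm off the middle, turned up to 0.4 rad from the tray.
- white_meeple: White-painted meeple, shaped and sized as the walnut one, standing upright in a compartment of the tray; not to be moved. Origin at the centre of its underside.
- green_meeple: Green-painted meeple, shaped and sized as the walnut one, standing upright in a compartment of the tray; not to be moved. Origin at the centre of its underside.
- die: Purple die, a 28 mm cube with white pips, lying in a compartment of the tray; not to be moved. Origin at the centre of its underside.
- camera_stand: Fixed camera stand: black base 250 x 110 x 12 mm, on it a white disc 90 mm across (top at 15 mm), and an aluminium column 20 mm thick, 382 mm tall, 180 mm along the stand's +x from the disc's centre. Origin: underside, below the disc's centre. Its camera head looks along the stand's -x and 30 degrees down; the spot 12 cm before the lens is straight above the disc's centre. Not to be bumped.
- lens (a point): Centre of the lens's front, on the camera head (barrel 34 mm across, 25 mm long, then a grey housing 45 x 60 x 45 mm and a clamp on the column). It looks along this frame's -x, 30 degrees below level; y is level, z up and leaning 30 degrees away from the camera. Height 230 to 280 mm above the sideboard, different each time; the head stays at its height.
- focus (a point): The spot to present the meeple at: in the air 120 mm straight in front of the lens, straight above the middle of the white disc, 170 to 220 mm above the sideboard. Axes as the lens's: -x is where the lens looks, y level, z leaning 30 degrees from vertical towards the side away from the camera.
- dish: Blue ceramic dish 130 mm across and 34 mm high with small walnut meeples in it; a bystander. Origin at the centre of its underside.
- dice_box: Purple plastic dice box with a steel spring clip, 78 x 118 x 49 mm; a bystander. Origin at the centre of its underside.
- tier_stack: Two more orange organiser tiers stacked, 232 x 232 x 91 mm, empty, fixed, aside. Origin at the centre of the underside.
Not all that is in view belongs to the job. Of the things that look like the walnut_meeple, the smallest one is meant.

How it is judged:
On the way:
1. the walnut meeple is gripped and lifted clear of the tray (z of walnut_meeple in the frame of tray above 0.05 m and contact force between walnut_meeple and the fingers above 0.5 N and contact force between walnut_meeple and tray below 0.05 N), for 0.2 s.
At the end, for the whole second after the job is handed in: The gripper alone holds the walnut meeple, motionless, its middle within 15 mm of the spot 120 mm before the lens, head up, face square to the lens and arms level within 0.17 rad; other pieces, dish and dice box upright and within 30 mm of their starts (distance between meeple_mid and focus below 0.015 m and angle between the x axis of walnut_meeple and the x axis of focus, either way round below 0.17 rad and angle between the y axis of walnut_meeple and the y axis of focus, either way round below 0.17 rad and angle between walnut_meeple's own z axis and vertical below 1 rad and contact force between walnut_meeple and the fingers above 0.5 N and contact force between walnut_meeple and camera_stand below 0.05 N and linear speed of walnut_meeple below 0.02 m/s and angular speed of walnut_meeple below 0.2 rad/s and distance of each of white_meeple, green_meeple, die, dish, dice_box from where it was at the start of the episode below 0.03 m and angle between each of white_meeple, green_meeple, die, dish, dice_box's own z axis and vertical below 0.2 rad); the arm keeps its last pose, push and grip.
It fails at once if another piece, the dish or the dice box is moved by more than 30 mm (distance of any of white_meeple, green_meeple, die, dish, dice_box from where it was at the start of the episode above 0.03 m).
It fails at once if the camera stand is bumped by more than 3 N (contact force between any of the arm, the fingers, walnut_meeple and camera_stand above 3 N).
It also fails if it takes over 32 s, if anything falls off the work surface, if the arm or the gripper's body presses on something with over 40 N, if the wrist force passes 120 N, or if a joint passes its speed limit or range.

## Robot

A 6-joint arm with a two-finger parallel gripper is mounted at the origin on the work surface. World frame = base frame: x ahead of the robot, y to its left, z up, the work surface at z = 0. Lengths are in m, angles in rad, forces in N, time in s.
With the tool pointing down it reaches from about 0.425 to 0.95 m from the base axis. Payload 3.5 kg.
Tool frame: the origin (TCP) lies at the very end of the fingers, on their centre line; the grasp point (between the pads) lies 19 mm behind it (ctrl.grip_point_offset is the distance from the TCP to the grasp point, in m); z points along the fingers, y is the line along which they close (so a half turn about z gives the same grasp; the last joint's range is limited). The gripper opens to 85 mm and grips with 20 to 120 N. Pads are 22 mm wide; open, the fingers measure 114 mm over their backs; the gripper's body (76 mm by 85 mm) begins 54 mm behind the grasp point. The pads swing forward as they close: fully open they stand 13 mm farther back than shut.
Start: joints at [-1.278, 0.286, 1.577, -0, 1.279, -0.15], TCP at [0.289, -0.61, 0.204] pointing down, gripper open.
Joint ranges: [-2.77, 2.77], [-0.9, 2.22], [0.21, 2.48], [-1.53, 4.67], [0.24, 2.81], [-2.84, 2.84]. Speed limits (rad/s): [2.79, 2.79, 3.14, 3.14, 3.14, 3.14].

## Interface

Orientations are given as a unit quaternion [x, y, z, w].
In Python, from plant import ctrl gives the robot as it stands. The module is installed in compiled form; this text tells all that it offers.
- The arm moves only by the shell command python3 -m pendant 'ROWS' [OPENING] [FORCE]. ROWS is JSON, a list of rows, each an object of numbers: "dx", "dy", "dz": the shift along the tool's x, y, z in cm; "twist": the turn about the tool's z in degrees. A call has 1 to 10 rows; each row is the pose to reach, as a shift and turn from the pose commanded when the call began, along the tool's axes at that moment; what a row does not reach only later rows make up. A row lasts 1/8 s, in which the tool goes at most 62.5 mm and 10.7 degrees, less where a joint would pass 70% of its speed; a pose out of reach is approached as far as the arm can. A call with a gripper value outside its range is refused whole. OPENING is the opening in per cent of the stroke, from 0 (shut) to 100 (fully open), set as the call begins (- or left out, the last holds). The fingers move at their own pace and stop on an object; FORCE is the grip in N (left out, the last holds). Time passes only in rows, so rows that repeat a pose let the fingers close. It gives the time, the measured TCP pose, the force, the opening and the grip force at its end, in the units of the state.
- ctrl.get_state(): the state, without advancing time (a new reading comes with each control period).
- ctrl.read_camera(name): name is "scene" or "top" or "wrist"; returns a dict with "img" (480x640x3 uint8, red, green, blue), "depth" (480x640 float32, m along the optical axis (not along the pixel's ray), 0 where there is no reading), "camera_matrix" (3x3 intrinsics, pixels), "xyz" and "rotation" of the camera in the world; the wrist camera has in their place "tool_from_camera" (4x4, takes a point from camera to tool coordinates, whose origin is the TCP and whose axes are the flange's). Camera axes: x right, y up, looking along -z (the intrinsics and any distortion apply to the point x, -y, -z); pixel columns grow to the right and rows downward; lengths in m; the calibration is good to about 2 mm. The wrist camera is an equidistant fisheye: a pixel r from the principal point sees the ray r / f radians off the axis. A picture is of the moment at which its call begins: read the wrist's pose just before it.
- ctrl.sign_off(): hands the job in; it is judged then, once.
The state is a dict: "time": time; "qpos": joint angles; "dq": joint speeds; "joint_efforts": joint torques, N m; "eef_pos": TCP position; "tcp_rot": TCP orientation; "contact_force": force on the tool from outside, world axes, zero at the start; "wrist_torque": the same for the moment, N m; "opening": opening from 0.0 (shut) to 1.0 (fully open); "finger_force": force on a finger pad.
Only numpy, scipy, OpenCV 4.12 (cv2) and the standard library are available. Lean on these libraries where they do the work, as an engineer would, in place of code of your own. Each camera call takes 0.05 s, during which the arm holds its last target. There are 200 camera calls.

## Working session

There is one attempt and no reset: what is moved stays moved. The work goes in short steps, Python scripts to look and compute and a shell command to move; the robot and the scene stay as the last step left them, time stands still between calls to the robot, and variables do not carry over. Pictures are saved under pics/ and viewed, at most 10 in all, crops included, and the job is handed in when it is done.

```bash
mkdir -p pics; cat > h.py <<'E'
import numpy as np, cv2
from plant import ctrl
from scipy.spatial.transform import Rotation as R
def cloud(c):
    K=c["camera_matrix"]; d=c["depth"]; v,u=np.mgrid[:480,:640]
    P=np.stack([(u-K[0,2])/K[0,0]*d,-(v-K[1,2])/K[1,1]*d,-d],-1)
    Rm=np.array(c["rotation"]); Rm=Rm if Rm.shape==(3,3) else R.from_quat(Rm).as_matrix()
    return P@Rm.T+np.array(c["xyz"])
E
python3 - <<'E'
from h import *
for n in("scene","top"):
    c=ctrl.read_camera(n); cv2.imwrite(f"pics/{n}.png",c["img"][...,::-1]); np.savez(f"{n}.npz",**c,P=cloud(c))
    print(n,c["xyz"],c["rotation"],c["camera_matrix"],[k for k in c])
print(ctrl.get_state())
E
```

```text
scene [ 1.01688509 -0.73479949  0.94884397] [0.37219609 0.11126199 0.25517107 0.88542564] [[434.13615042   0.         313.15931361]
 [  0.         434.13615042 246.70583786]
 [  0.           0.           1.        ]] ['img', 'depth', 'camera_matrix', 'xyz', 'rotation']
top [ 0.41679624 -0.04598645  1.35496509] [-0.03320455  0.04211129  0.71414022 -0.69794545] [[449.44756324   0.         323.01610294]
 [  0.         449.44756324 236.20109081]
 [  0.           0.           1.        ]] ['img', 'depth', 'camera_matrix', 'xyz', 'rotation']
{'time': 0.1, 'qpos': array([-1.27795725e+00,  2.87130465e-01,  1.57799368e+00, -5.71573369e-06,
        1.27863548e+00, -1.49992257e-01]), 'dq': array([ 0.00063275, -0.0017043 , -0.00276717,  0.00113448, -0.00028864,
       -0.00010973]), 'joint_efforts': array([ 9.68687095e-05, -4.07299268e+01, -2.93699902e+01, -1.82928761e-04,
        3.43245527e-03,  1.70280600e-05]), 'eef_pos': array([ 0.2890787 , -0.60925151,  0.20256997]), 'tcp_rot': array([ 9.75586777e-01,  2.19611627e-01, -8.00495486e-05, -1.08053071e-03]), 'contact_force': array([-0.22792642,  0.34464036,  0.05351877]), 'wrist_torque': array([ 0.00930284,  0.00323081, -0.0085207 ]), 'finger_force': 0.0, 'opening': 1.0019781108322936}
```

View pics/scene.png

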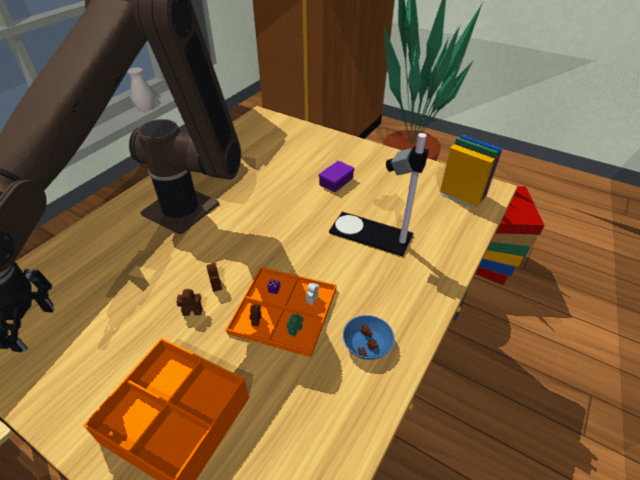

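View pics/top.png

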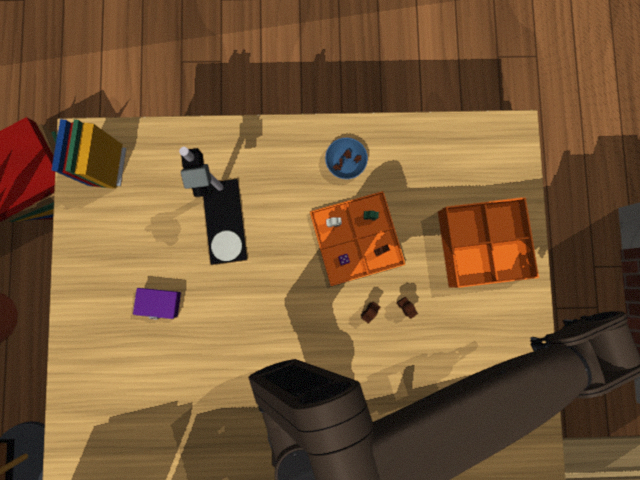

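Candidates (scene px): the tray meeple at (255,315), two larger loose ones on the sideboard at (190,302) and (213,277), and tiny ones in the dish at (368,340). The tray one fits the description: it stands in a compartment and is smaller than the two loose ones. Next is a close crop and measurements.

```bash
python3 - <<'E'
from h import *
s=np.load("scene.npz"); t=np.load("top.npz")
a=cv2.resize(s["img"][240:360,160:340],None,fx=4,fy=4,interpolation=cv2.INTER_CUBIC)[:, :800]
b=cv2.resize(s["img"][125:260,320:440],None,fx=4,fy=4,interpolation=cv2.INTER_CUBIC)
cv2.imwrite("pics/crop.png",a[...,::-1])
for n,c,boxes in(("top",t,dict(tray=(235,275,365,400),loose1=(298,325,355,385),loose2=(292,322,392,422))),("scene",s,dict(tray=(298,330,244,266),loose1=(285,320,172,206),loose2=(260,295,205,222)))):
    P=c["P"];im=c["img"].astype(int)
    for k,(r0,r1,c0,c1) in boxes.items():
        p=P[r0:r1,c0:c1].reshape(-1,3);q=im[r0:r1,c0:c1].reshape(-1,3)
        m=(p[:,2]>.025)&(p[:,2]<.12)&(q[:,0]<110)
        if m.sum()<5: print(n,k,m.sum());continue
        p=p[m];print(n,k,m.sum(),"zmax",p[:,2].max(),"min",p.min(0),"max",p.max(0),"mean",p.mean(0))
        hi=p[p[:,2]<p[:,2].max()+1]; box=cv2.minAreaRect((hi[:,:2]*1000).astype(np.float32));print(box)
    # disc & base
P=t["P"];im=t["img"].astype(int)
r=np.s_[220:270,200:250];m=(im[r].min(-1)>170)&(abs(P[r][...,2]-.015)<.012);p=P[r][m];print("disc",m.sum(),p.mean(0),cv2.minEnclosingCircle((p[:,:2]*1000).astype(np.float32)))
r=np.s_[170:275,195:255];m=(im[r].max(-1)<70)&(abs(P[r][...,2]-.012)<.012);p=P[r][m];print("base",m.sum(),cv2.minAreaRect((p[:,:2]*1000).astype(np.float32)))
P=s["P"];im=s["img"].astype(int)
r=np.s_[205:240,325:370];m=(im[r].min(-1)>170)&(abs(P[r][...,2]-.015)<.012);p=P[r][m];print("disc scene",m.sum(),p.mean(0),cv2.minEnclosingCircle((p[:,:2]*1000).astype(np.float32)))
# head
r=np.s_[140:180,380:432]; p=P[r].reshape(-1,3); m=(p[:,2]>.15)&(p[:,0]<1.1)&(p[:,1]>0)&(p[:,2]<.39)
np.save("head.npy",np.c_[p,im[r].reshape(-1,3)][m]); print("head",m.sum(),p[m].min(0),p[m].max(0))
for i in range(140,180,3): print(i,[tuple(np.round(P[i,j]*1000).astype(int)) for j in range(384,420,5)])
# tray rect
hsv=cv2.cvtColor(t["img"],cv2.COLOR_RGB2HSV);r=np.s_[185:295,300:415];P=t["P"]
m=(hsv[r][...,0]<18)&(hsv[r][...,1]>170)&(P[r][...,2]>.012)&(P[r][...,2]<.03);print("tray",cv2.minAreaRect((P[r][m][:,:2]*1000).astype(np.float32)))
E
```

```text
top tray 89 zmax 0.06793540156981726 min [ 0.49773951 -0.25551617  0.0336279 ] max [ 0.52668976 -0.21302864  0.0679354 ] mean [ 0.51181814 -0.23270084  0.05444231]
((512.314697265625, -234.30130004882812), (16.947586059570312, 41.200599670410156), 25.10111427307129)
top loose1 210 zmax 0.08860589586677547 min [ 0.30716282 -0.21923351  0.02513548] max [ 0.36273458 -0.1689266   0.0886059 ] mean [ 0.33534002 -0.19313079  0.06597886]
((334.3843078613281, -194.86534118652344), (24.993135452270508, 58.50623321533203), 52.07194519042969)
top loose2 222 zmax 0.08606918714820222 min [ 0.31724419 -0.32650291  0.02745217] max [ 0.37492983 -0.27600851  0.08606919] mean [ 0.3462703  -0.29875074  0.06579097]
((345.7727355957031, -301.59521484375), (57.07123565673828, 27.366975784301758), 35.17500686645508)
scene tray 145 zmax 0.06652700842977566 min [ 0.50203618 -0.26012285  0.02539093] max [ 0.53277437 -0.21755611  0.06652701] mean [ 0.52082637 -0.24252135  0.05065085]
((516.9364624023438, -237.0243682861328), (18.917034149169922, 43.887168884277344), 21.849681854248047)
scene loose1 379 zmax 0.0
[... 5647 characters left out ...]
nt64(561), np.int64(575), np.int64(0)), (np.int64(578), np.int64(581), np.int64(2)), (np.int64(593), np.int64(594), np.int64(0)), (np.int64(722), np.int64(234), np.int64(262)), (np.int64(624), np.int64(617), np.int64(-2))]
179 [(np.int64(524), np.int64(523), np.int64(4)), (np.int64(538), np.int64(537), np.int64(0)), (np.int64(555), np.int64(542), np.int64(4)), (np.int64(568), np.int64(561), np.int64(-3)), (np.int64(584), np.int64(569), np.int64(-1)), (np.int64(601), np.int64(577), np.int64(0)), (np.int64(723), np.int64(234), np.int64(253)), (np.int64(631), np.int64(601), np.int64(-4))]
tray ((553.0008544921875, -166.98373413085938), (232.28433227539062, 231.94862365722656), 14.6842679977417)
```

View pics/crop.png

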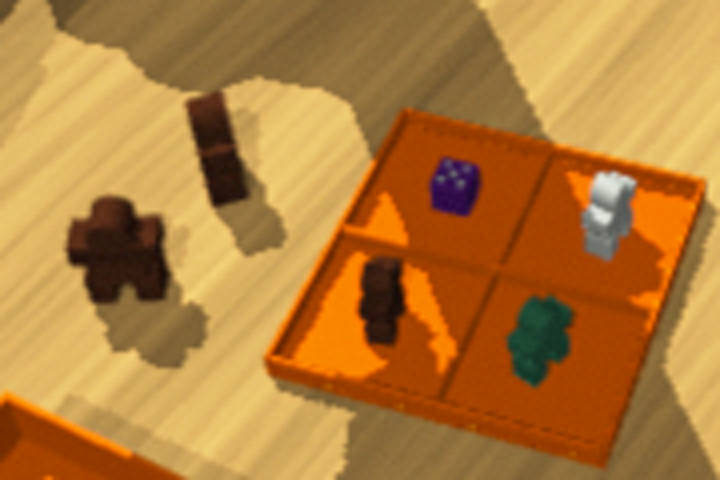

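The close crop shows the tray's dark meeple at crop (380,298), 64 mm to the top including the tray floor. The two loose ones are about 85 mm tall, so the tray one is the target. I can only twist about a vertical tool. So I'll grip the arms' ends, tip the meeple 30° in the fingers by pushing its feet against the tray's outer -x wall, then present it.

```bash
python3 -m pendant '[{"dx":5.2,"dy":-3.4},{"dx":10.4,"dy":-6.9},{"dx":15.6,"dy":-10.3},{"dx":20.8,"dy":-13.7},{"dx":26,"dy":-17.2},{"dx":31.2,"dy":-20.6},{"dx":36.4,"dy":-24},{"dx":36.4,"dy":-24},{"dx":36.4,"dy":-24},{"dx":36.4,"dy":-24}]' 100 20
python3 - <<'E'
from h import *
H=np.load("head.npy")[:,:3]; yaw=np.radians(6.5)
from scipy.optimize import minimize
def frame(yaw): return (R.from_euler("z",yaw)*R.from_euler("y",-30,degrees=True)).as_matrix()
M=frame(yaw)
def sdf(p):
    r=np.hypot(p[:,1],p[:,2]); q=np.c_[r-.017,abs(p[:,0]-.0125)-.0125]
    cyl=np.linalg.norm(np.maximum(q,0),axis=1)+np.minimum(q.max(1),0)
    b=abs(p-[.0475,0,0])-[.0225,.03,.0225]
    box=np.linalg.norm(np.maximum(b,0),axis=1)+np.minimum(b.max(1),0)
    return np.minimum(cyl,box)
foc=np.array([.5402,.225,0])
best=[]
for zf in np.arange(.165,.226,.0025):
    L=foc+[0,0,zf]+M@[.12,0,0]; p=(H-L)@M
    m=p[:,0]<.07
    best.append((np.mean(np.minimum(abs(sdf(p)),.02)),zf))
print(sorted(best)[:4])
def cost(x):
    L=foc+x+M@[.12,0,0];return np.mean(np.minimum(abs(sdf((H-L)@M)),.015))
r=min((minimize(cost,[0,0,z],method="Nelder-Mead",options=dict(initial_simplex=np.array([[0,0,z],[.008,0,z],[0,.008,z],[0,0,z+.01]]))) for z in(.17,.18,.19,.2,.21)),key=lambda r:r.fun);print(foc+r.x,r.fun)
st=ctrl.get_state();c=ctrl.read_camera("wrist");cv2.imwrite("pics/w1.png",c["img"][...,::-1]);np.savez("w1.npz",**c,e=st["eef_pos"],q=st["tcp_rot"]);print(c["tool_from_camera"].round(3),c["camera_matrix"],st["qpos"])
E
```

```text
[(np.float64(0.009742031177630414), np.float64(0.21000000000000005)), (np.float64(0.00981946275883794), np.float64(0.20750000000000005)), (np.float64(0.009943375146810799), np.float64(0.21250000000000005)), (np.float64(0.010143581352825613), np.float64(0.21500000000000005))]
[0.54947308 0.22564583 0.21375866] 0.007261309655494038
[[-0.     0.957  0.29   0.074]
 [ 1.     0.    -0.     0.   ]
 [-0.     0.29  -0.957 -0.169]
 [ 0.     0.     0.     1.   ]] [[371.64829954   0.         314.5654559 ]
 [  0.         371.64829954 238.62920455]
 [  0.           0.           1.        ]] [-1.27795725e+00  2.87130465e-01  1.57799368e+00 -5.71573369e-06
  1.27863548e+00 -1.49992257e-01]$[0]: bad value
```

View pics/w1.png

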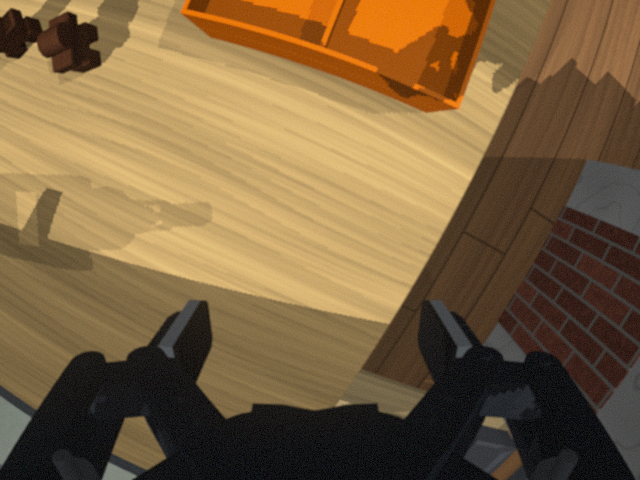

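The call was refused, and w1 shows only the start pose, with the loose meeples at the upper left. I'll retry with all four keys given.

```bash
python3 -m pendant '[{"dx":5.2,"dy":-3.4,"dz":0,"twist":0},{"dx":10.4,"dy":-6.9,"dz":0,"twist":0},{"dx":15.6,"dy":-10.3,"dz":0,"twist":0},{"dx":20.8,"dy":-13.7,"dz":0,"twist":0},{"dx":26,"dy":-17.2,"dz":0,"twist":0},{"dx":31.2,"dy":-20.6,"dz":0,"twist":0},{"dx":36.4,"dy":-24,"dz":0,"twist":0},{"dx":36.4,"dy":-24,"dz":0,"twist":0}]' 100 20
```

```text
time: 1.15
eef_pos: [0.5167, -0.2333, 0.2035]
tcp_rot: [0.975, 0.223, 0.0, -0.0]
contact_force: [-0.1, -1.1, 0.8]
opening: 0.999
finger_force: 0.0
```

```bash
cat >> h.py <<'E'
def wrist(tag):
    st=ctrl.get_state();c=ctrl.read_camera("wrist");cv2.imwrite(f"pics/{tag}.png",c["img"][...,::-1])
    K=c["camera_matrix"];v,u=np.mgrid[:480,:640];a=(u-K[0,2])/K[0,0];b=(v-K[1,2])/K[1,1];th=np.hypot(a,b)+1e-9
    d=c["depth"];t=np.where(th<1.4,np.tan(np.minimum(th,1.4)),0)/th
    P=np.stack([a*t*d,-b*t*d,-d],-1);T=c["tool_from_camera"];Q=P@T[:3,:3].T+T[:3,3]
    W=Q@R.from_quat(st["tcp_rot"]).as_matrix().T+st["eef_pos"];W[d==0]=9;Q[d==0]=9
    return c["img"].astype(int),Q,W,st
E
python3 - <<'E'
from h import *
im,Q,W,st=wrist("w2"); print(st["qpos"].round(3))
m=(W[...,2]>.025)&(W[...,2]<.075)&(im.max(-1)<90)&(np.hypot(W[...,0]-.515,W[...,1]+.236)<.045)
p=W[m];print(m.sum(),p.max(0),p.min(0))
for lo,hi in((.03,.08),(.052,.08),(.03,.05)):
    k=(p[:,2]>lo)&(p[:,2]<hi);print(lo,k.sum(),cv2.minAreaRect((p[k][:,:2]*1000).astype(np.float32)))
v,u=np.nonzero(m);print(u.min(),u.max(),v.min(),v.max())
E
```

```text
[-6.030e-01  5.000e-02  1.846e+00  1.000e-03  1.246e+00  5.180e-01]
679 [ 0.53081216 -0.21489955  0.06381745] [ 0.50032805 -0.2561088   0.02500562]
0.03 647 ((514.96533203125, -236.70574951171875), (18.942325592041016, 40.405399322509766), 22.73504638671875)
0.052 239 ((514.6751098632812, -236.64459228515625), (18.455215454101562, 22.242021560668945), 22.775278091430664)
0.03 394 ((515.0244140625, -236.5944366455078), (18.934206008911133, 40.39873123168945), 22.18821907043457)
295 340 201 230
```

View pics/w2.png

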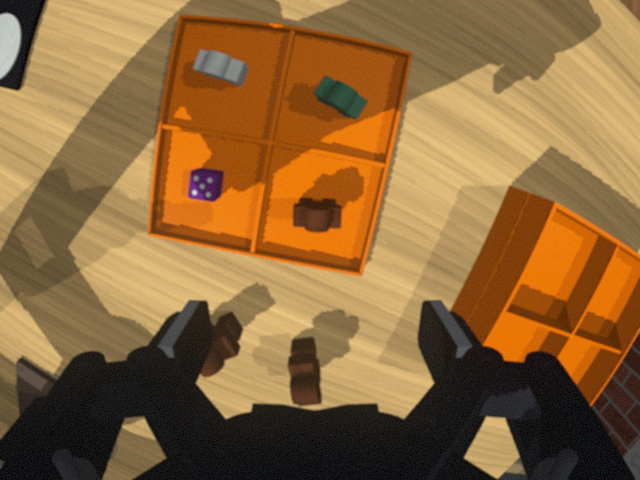

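The meeple is at (317,215) in the lower-right compartment, and the loose pair at (225,345) and (305,370) is out of the way. Descending and gripping.

```bash
python3 -m pendant '[{"dx":-0.3,"dy":0.2,"dz":5,"twist":3},{"dx":-0.3,"dy":0.2,"dz":10,"twist":3},{"dx":-0.3,"dy":0.2,"dz":14,"twist":3},{"dx":-0.3,"dy":0.2,"dz":17,"twist":3},{"dx":-0.3,"dy":0.2,"dz":18.3,"twist":3},{"dx":-0.3,"dy":0.2,"dz":18.3,"twist":3},{"dx":-0.3,"dy":0.2,"dz":18.3,"twist":3}]' 100 20
python3 -m pendant '[{"dx":0,"dy":0,"dz":0,"twist":0},{"dx":0,"dy":0,"dz":0,"twist":0},{"dx":0,"dy":0,"dz":0,"twist":0},{"dx":0,"dy":0,"dz":0,"twist":0},{"dx":0,"dy":0,"dz":0,"twist":0},{"dx":0,"dy":0,"dz":0,"twist":0}]' 20 20
```

```text
time: 2.08
eef_pos: [0.5144, -0.2413, 0.0224]
tcp_rot: [0.981, 0.194, 0.001, 0.001]
contact_force: [-0.1, -0.1, 0.4]
opening: 0.998
finger_force: 0.0
time: 2.82
eef_pos: [0.5136, -0.2402, 0.0212]
tcp_rot: [0.981, 0.194, 0.0, 0.0]
contact_force: [-0.6, 1.2, 2.8]
opening: 0.247
finger_force: 22.3
```

```bash
python3 - <<'E'
from h import *
im,Q,W,st=wrist("w3"); print(st["eef_pos"],st["opening"])
a=im[180:440,150:490].astype(np.uint8);cv2.imwrite("pics/w3.png",cv2.resize(a,None,fx=2.2,fy=2.2)[...,::-1])
E
```

```text
[ 0.51363506 -0.24016227  0.0211638 ] 0.24734096681609963
```

View pics/w3.png

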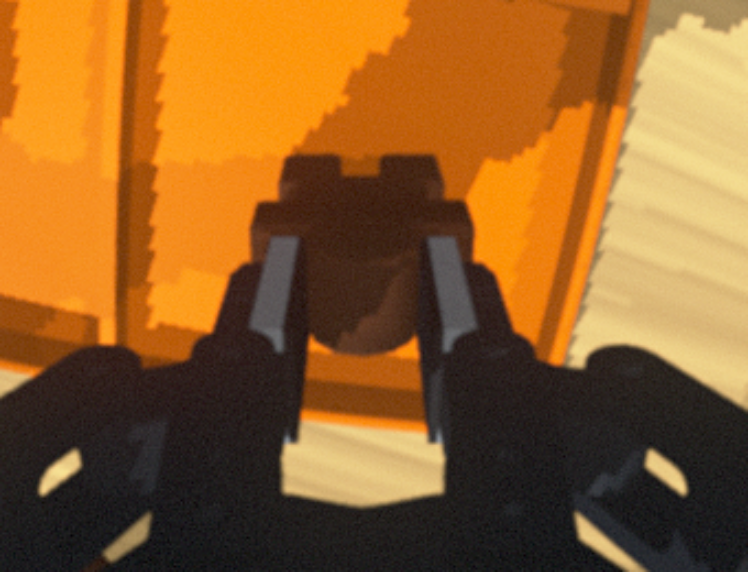

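```bash
python3 - <<'E'
from h import *
im,Q,W,st=wrist("w4")
f=lambda x,y:(int(150+x/2.2),int(180+y/2.2))
for n,x,y in(("head",360,330),("headfront",360,250),("armL",280,215),("armR",450,215),("armLend",262,225),("legL",310,170),("gap",360,167),("padL tip",285,250),("padL back",270,330),("padR tip",445,250),("floor",360,120)):
    u,v=f(x,y);print(n,(u,v),im[v,u],(W[v,u]*1000).round(1),"tool",(Q[v,u]*1000).round(1))
m=(W[...,2]>.008)&(W[...,2]<.075)&(np.hypot(W[...,0]-.515,W[...,1]+.236)<.04)&(im[...,0]>im[...,2]+8)&(im.max(-1)<110)
p=Q[m]*1000;print(m.sum(),p.min(0),p.max(0),np.c_[W[m]].max(0))
E
```

```text
head (313, 330) [95 57 37] [ 511.2 -240.8   63.1] tool [ -2.5  -0.3 -42. ]
headfront (313, 293) [63 38 19] [ 524.1 -235.5   58.1] tool [ 11.5  -0.3 -37. ]
armL (277, 277) [77 45 27] [ 518.2 -221.    42.3] tool [ 11.6 -16.  -21.2]
armR (354, 277) [63 38 22] [ 530.9 -251.8   42.4] tool [ 11.6  17.3 -21.3]
armLend (269, 282) [79 35 13] [ 517.1 -218.4   47.6] tool [ 11.5 -18.9 -26.4]
legL (290, 257) [77 39 21] [ 519.9 -224.7   17. ] tool [ 11.7 -11.9   4.2]
gap (313, 255) [157  79  16] [ 520.6 -236.7    2.8] tool [ 7.8 -0.5 18.3]
padL tip (279, 293) [95 87 87] [ 518.5 -223.3   57.2] tool [ 10.9 -13.8 -36. ]
padL back (272, 330) [105 104 105] [ 518.  -223.5   84.9] tool [ 10.4 -13.7 -63.8]
padR tip (352, 293) [97 92 95] [ 529.6 -249.9   57.6] tool [ 11.1  15.1 -36.5]
floor (313, 234) [196 101  13] [ 531.7 -232.2    3.7] tool [19.7 -0.5 17.4]
6876 [-11.90183837 -23.35416506 -53.82027968] [12.41746927 23.84973272 13.14430069] [ 0.53268891 -0.21602717  0.07497048]
```

```bash
python3 - <<'E'
from h import *
import h
d=np.load("w1.npz")
class C: pass
K=d["camera_matrix"];v,u=np.mgrid[:480,:640];a=(u-K[0,2])/K[0,0];b=(v-K[1,2])/K[1,1];th=np.hypot(a,b)
t=np.tan(np.minimum(th,1.4))/th;D=d["depth"];T=d["tool_from_camera"]
Q=(np.stack([a*t*D,-b*t*D,-D],-1)@T[:3,:3].T+T[:3,3])*1000
for px in((200,306),(190,315),(175,335),(205,320),(208,345),(435,306),(427,320)): print(px,D[px[1],px[0]],Q[px[1],px[0]].round(1))
im,Q,W,st=wrist("w5");Q=Q*1000
for v in range(284,300,2): print(v,[(u,*Q[v,u].round(0).astype(int),im[v,u].sum()) for u in(276,280,284,348,352)])
E
```

```text
(200, 306) 0.1338012 [ 10.7 -42.8 -48.4]
(190, 315) 0.12558295 [ 11.3 -44.1 -56.8]
(175, 335) 0.11288487 [ 10.9 -45.3 -70.2]
(205, 320) 0.1388176 [  3.  -42.6 -45.5]
(208, 345) 0.14152144 [ -8.3 -42.7 -46.1]
(435, 306) 0.13258576 [ 11.2  45.3 -49.5]
(427, 320) 0.13427158 [  5.3  42.9 -49.6]
284 [(276, np.int64(11), np.int64(-16), np.int64(-26), np.int64(149)), (280, np.int64(10), np.int64(-14), np.int64(-26), np.int64(164)), (284, np.int64(10), np.int64(-13), np.int64(-26), np.int64(148)), (348, np.int64(11), np.int64(14), np.int64(-26), np.int64(144)), (352, np.int64(10), np.int64(16), np.int64(-25), np.int64(138))]
286 [(276, np.int64(10), np.int64(-16), np.int64(-26), np.int64(153)), (280, np.int64(10), np.int64(-14), np.int64(-27), np.int64(173)), (284, np.int64(9), np.int64(-13), np.int64(-26), np.int64(150)), (348, np.int64(10), np.int64(14), np.int64(-26), np.int64(124)), (352, np.int64(10), np.int64(16), np.int64(-26), np.int64(161))]
288 [(276, np.int64(11), np.int64(-15), np.int64(-31), np.int64(250)), (280, np.int64(11), np.int64(-14), np.int64(-31), np.int64(260)), (284, 
[... 1154 characters left out ...]
5), np.int64(-36), np.int64(259))]
296 [(276, np.int64(10), np.int64(-15), np.int64(-38), np.int64(283)), (280, np.int64(11), np.int64(-13), np.int64(-39), np.int64(277)), (284, np.int64(11), np.int64(-12), np.int64(-39), np.int64(168)), (348, np.int64(11), np.int64(13), np.int64(-40), np.int64(261)), (352, np.int64(11), np.int64(15), np.int64(-39), np.int64(258))]
298 [(276, np.int64(11), np.int64(-15), np.int64(-41), np.int64(279)), (280, np.int64(11), np.int64(-13), np.int64(-41), np.int64(252)), (284, np.int64(11), np.int64(-12), np.int64(-40), np.int64(143)), (348, np.int64(11), np.int64(13), np.int64(-40), np.int64(268)), (352, np.int64(11), np.int64(15), np.int64(-41), np.int64(267))]
```

The fingers closed on the head (22 mm): the real pad ends sit well behind the reported TCP, at tool z about -48 mm open and -30 mm at 25 %. The meeple stands undisturbed, so I'll open, go 27 mm lower, and grip the arm ends.

```bash
python3 -m pendant '[{"dx":0,"dy":0,"dz":0,"twist":0},{"dx":0,"dy":0,"dz":0,"twist":0},{"dx":0,"dy":0,"dz":0,"twist":0},{"dx":0,"dy":0,"dz":0,"twist":0},{"dx":0.1,"dy":0,"dz":1,"twist":0},{"dx":0.1,"dy":0,"dz":2,"twist":0},{"dx":0.1,"dy":0,"dz":2.7,"twist":0},{"dx":0.1,"dy":0,"dz":2.7,"twist":0},{"dx":0.1,"dy":0,"dz":2.7,"twist":0}]' 100 20
python3 -m pendant '[{"dx":0,"dy":0,"dz":0,"twist":0},{"dx":0,"dy":0,"dz":0,"twist":0},{"dx":0,"dy":0,"dz":0,"twist":0},{"dx":0,"dy":0,"dz":0,"twist":0},{"dx":0,"dy":0,"dz":0,"twist":0}]' 30 20
python3 - <<'E'
from h import *
im,Q,W,st=wrist("w6");print(st["qpos"].round(3))
m=(W[...,2]>.008)&(W[...,2]<.075)&(np.hypot(W[...,0]-.515,W[...,1]+.236)<.04)&(im[...,0]>im[...,2]+8)&(im.max(-1)<110)
p=Q[m]*1000;print(m.sum(),np.percentile(p,[1,99],axis=0))
a=im[150:440,150:490].astype(np.uint8);cv2.imwrite("pics/w6.png",cv2.resize(a,None,fx=2,fy=2)[...,::-1])
E
```

```text
time: 4.1
eef_pos: [0.5145, -0.2399, -0.0061]
tcp_rot: [0.981, 0.194, 0.0, 0.0]
contact_force: [0.6, 0.1, 0.1]
opening: 1.002
finger_force: 0.0
time: 4.72
eef_pos: [0.5147, -0.24, -0.0058]
tcp_rot: [0.981, 0.194, 0.0, 0.0]
contact_force: [-0.9, -0.2, 1.8]
opening: 0.512
finger_force: 21.7
[-0.615  0.319  1.964  0.     0.857  0.565]
14348 [[ -8.17110801 -40.50276996 -80.10916216]
 [ 13.29334926  34.01125544 -16.75009135]]
```

View pics/w6.png

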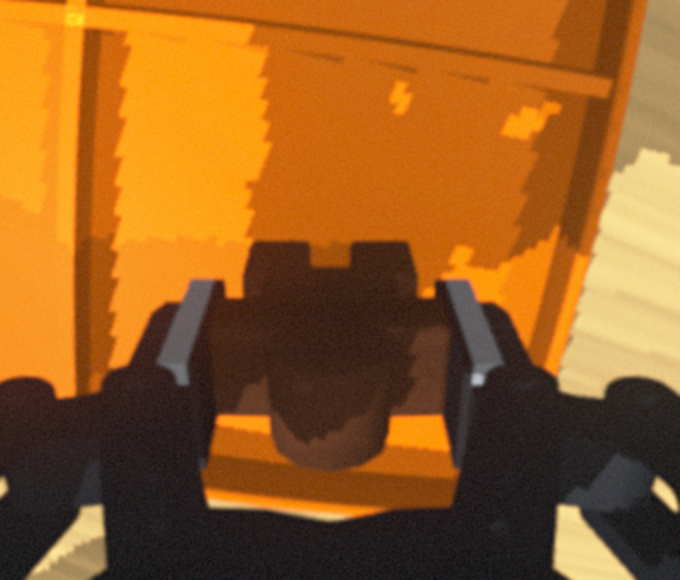

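The pads are on both arm ends (opening 0.512 ≈ 43.5 mm). Next: lift 4 mm, line up with the tray, then push the feet against the outer -x wall.

```bash
python3 -m pendant '[{"dx":0,"dy":0,"dz":-0.4,"twist":0},{"dx":0,"dy":0,"dz":-0.4,"twist":7.5},{"dx":0,"dy":0,"dz":-0.4,"twist":7.5},{"dx":0,"dy":0,"dz":-0.4,"twist":7.5}]' 30 20
python3 -m pendant '[{"dx":-2,"dy":0,"dz":0,"twist":0},{"dx":-4,"dy":0,"dz":0,"twist":0},{"dx":-4.5,"dy":0,"dz":0,"twist":0},{"dx":-4.8,"dy":0,"dz":0,"twist":0},{"dx":-5.1,"dy":0,"dz":0,"twist":0},{"dx":-5.4,"dy":0,"dz":0,"twist":0},{"dx":-5.4,"dy":0,"dz":0,"twist":0}]' 30 20
cat > lean.py <<'E'
from h import *
import sys
im,Q,W,st=wrist(sys.argv[1]);q=Q*1000
# front face (tool +x side): torso/leg/head pixels near tool y=0
m=(abs(q[...,1])<17)&(q[...,2]>-75)&(q[...,2]<-5)&(abs(q[...,0])<35)&(im[...,0]>im[...,2]+5)&(im.max(-1)<115)
p=q[m];print(m.sum())
best=None;rng=np.random.default_rng(0)
for _ in range(600):
    a=p[rng.choice(len(p),3,False)];n=np.cross(a[1]-a[0],a[2]-a[0]);l=np.linalg.norm(n)
    if l<50: continue
    n/=l; n*=np.sign(n[0]) or 1
    if n[0]<.7: continue
    k=abs((p-a[0])@n)<1.2
    if best is None or k.sum()>best.sum(): best=k
c=p[best].mean(0);n=np.linalg.svd(p[best]-c)[2][2];n*=np.sign(n[0])
f=p[best];print("inl",best.sum(),"n",n.round(3),"lean deg",np.degrees(np.arctan2(-n[2],n[0])).round(1),"face c",c.round(1),"span",np.percentile(f,[1,99],axis=0).round(1))
ax=np.array([n[2],0,-n[0]])  # up along face in tool
t=(p-c)@ax;s=(p-c)@n; print("top along face",np.percentile(t[abs(s)<2],[0.5,99.5]).round(1),"face at t=0 c")
# meeple middle: from head top down 30 along face, 10 behind
tt=np.percentile(t[best],99.5);tb=np.percentile(t[best],.5)
print("mid from top",(c+ax*(tt-30)-10*n).round(1),"mid from bottom",(c+ax*(tb+30)-10*n).round(1),st["eef_pos"],st["tcp_rot"].round(4))
E
python3 lean.py w7
```

```text
time: 5.28
eef_pos: [0.5142, -0.2396, -0.0024]
tcp_rot: [0.991, 0.13, -0.0, -0.0]
contact_force: [1.0, -0.1, -0.7]
opening: 0.512
finger_force: 21.5
time: 6.15
eef_pos: [0.464, -0.2532, -0.0013]
tcp_rot: [0.992, 0.129, 0.002, 0.0]
contact_force: [4.6, 5.0, 0.8]
opening: 0.509
finger_force: 21.0
9652
inl 6263 n [ 0.988  0.001 -0.155] lean deg 8.9 face c [ 12.9   0.1 -44.7] span [[  8.2 -16.4 -69.6]
 [ 17.9  16.5 -13.7]]
top along face [-31.9  25.8] face at t=0 c
mid from top [  3.7   0.1 -38.8] mid from bottom [  3.3   0.1 -41.2] [ 0.46401582 -0.25324973 -0.00126915] [0.9917 0.1285 0.0024 0.    ]
```

The pivot works: it leans 8.9° so far. Continuing.

```bash
python3 -m pendant '[{"dx":-0.3,"dy":0,"dz":0,"twist":0},{"dx":-0.6,"dy":0,"dz":0,"twist":0},{"dx":-0.8,"dy":0,"dz":0,"twist":0},{"dx":-0.8,"dy":0,"dz":0,"twist":0}]' 30 20
python3 lean.py w8
```

```text
time: 6.7
eef_pos: [0.4563, -0.2555, -0.0012]
tcp_rot: [0.992, 0.129, 0.002, 0.0]
contact_force: [4.6, 3.6, 0.7]
opening: 0.512
finger_force: 20.4
10813
inl 8092 n [ 0.935  0.    -0.355] lean deg 20.8 face c [ 15.9   0.1 -46.4] span [[  6.4 -16.5 -70.6]
 [ 26.9  16.4 -17.9]]
top along face [-31.1  26.6] face at t=0 c
mid from top [  7.8   0.1 -39.5] mid from bottom [  7.    0.1 -41.8] [ 0.4562571  -0.25550825 -0.00122321] [9.917e-01 1.287e-01 2.300e-03 3.000e-04]
```

```bash
python3 -m pendant '[{"dx":-0.3,"dy":0,"dz":0,"twist":0},{"dx":-0.6,"dy":0,"dz":0,"twist":0},{"dx":-0.6,"dy":0,"dz":0,"twist":0},{"dx":-0.6,"dy":0,"dz":0,"twist":0}]' 30 20
python3 lean.py w9
```

```text
time: 7.25
eef_pos: [0.4506, -0.2576, -0.0011]
tcp_rot: [0.992, 0.129, 0.002, 0.001]
contact_force: [4.2, 2.6, -1.1]
opening: 0.512
finger_force: 20.4
11511
inl 9292 n [ 0.872  0.001 -0.49 ] lean deg 29.3 face c [ 17.8   0.1 -47.8] span [[  4.6 -16.5 -70.9]
 [ 32.6  16.5 -21.6]]
top along face [-30.7  27.2] face at t=0 c
mid from top [ 10.5   0.1 -40.3] mid from bottom [  9.4   0.1 -42.3] [ 0.45059826 -0.25756586 -0.00109188] [9.917e-01 1.288e-01 2.300e-03 8.000e-04]
```

The lean is 29.3°, which is enough. Firming the grip and lifting.

```bash
python3 -m pendant '[{"dx":0,"dy":0,"dz":0,"twist":0},{"dx":0,"dy":0,"dz":0,"twist":0},{"dx":0.2,"dy":0,"dz":-1,"twist":0},{"dx":0.2,"dy":0,"dz":-4,"twist":0},{"dx":0.2,"dy":0,"dz":-9,"twist":0},{"dx":0.2,"dy":0,"dz":-14,"twist":0},{"dx":0.2,"dy":0,"dz":-19,"twist":0},{"dx":0.2,"dy":0,"dz":-20,"twist":0},{"dx":0.2,"dy":0,"dz":-20,"twist":0}]' 30 50
python3 lean.py w10; python3 - <<'E'
from h import *
print(ctrl.get_state()["finger_force"],ctrl.get_state()["opening"])
E
```

```text
time: 8.43
eef_pos: [0.4503, -0.2569, 0.1983]
tcp_rot: [0.992, 0.129, 0.0, 0.0]
contact_force: [-0.1, 0.3, -0.5]
opening: 0.504
finger_force: 52.1
11389
inl 9137 n [ 0.878  0.003 -0.479] lean deg 28.6 face c [ 17.7   0.1 -47.7] span [[  4.8 -16.4 -70.8]
 [ 32.2  16.5 -21.2]]
top along face [-30.8  26.9] face at t=0 c
mid from top [ 10.4   0.1 -40.2] mid from bottom [  9.3   0.1 -42.3] [ 0.45034291 -0.25689206  0.19831894] [9.916e-01 1.294e-01 1.000e-04 5.000e-04]
52.08489239215851 0.4998540356721666
```

Lifted with lean 28.6°. Next: move to a spot 10 cm short of the focus, turn to the stand's heading, and re-measure the head from there.

```bash
python3 -m pendant '[{"dx":1.1,"dy":-5,"dz":0,"twist":0},{"dx":2.2,"dy":-10,"dz":0,"twist":0},{"dx":3.3,"dy":-15,"dz":0,"twist":2},{"dx":4.4,"dy":-20,"dz":0,"twist":4},{"dx":5.6,"dy":-25,"dz":0,"twist":6},{"dx":6.7,"dy":-30,"dz":0,"twist":8},{"dx":7.8,"dy":-35,"dz":0,"twist":8.3},{"dx":8.9,"dy":-40,"dz":0,"twist":8.3},{"dx":10.2,"dy":-45.9,"dz":0,"twist":8.3},{"dx":10.2,"dy":-45.9,"dz":0,"twist":8.3}]'
cat > stand.py <<'E'
from h import *
im,Q,W,st=wrist("w11");c=ctrl.read_camera("scene");S=cloud(c);si=c["img"].astype(int);c2=ctrl.read_camera("top");T=cloud(c2)
np.savez("stand.npz",W=W,im=im,S=S,si=si,T=T,ti=c2["img"])
print(st["eef_pos"],st["tcp_rot"],st["qpos"].round(2))
m=(abs(W[...,2]-.015)<.006)&(im.min(-1)>150)&(np.hypot(W[...,0]-.54,W[...,1]-.225)<.06)
if m.sum()>30: print("disc wrist",m.sum(),cv2.minEnclosingCircle((W[m][:,:2]*1000).astype(np.float32)))
yaw=np.radians(6.5)
M=(R.from_euler("z",yaw)*R.from_euler("y",-30,degrees=True)).as_matrix(); M0=R.from_euler("z",yaw).as_matrix()
for n,P in(("wrist",W),("scene",S),("top",T)):
    p=P.reshape(-1,3); q=(p-[.5402,.225,0])@M0; k=(q[:,0]>.085)&(q[:,0]<.165)&(abs(q[:,1])<.045)&(q[:,2]>.2)&(q[:,2]<.385)
    l=(p[k]-[.5402,.225,0])@M   # lens-aligned coords rel. to focus at z=0: x along, z up-lean
    print(n,k.sum()); 
    if k.sum()>20: print(np.percentile(l,[1,10,50,90,99],axis=0).round(4))
E
python3 stand.py
```

```text
time: 9.72
eef_pos: [0.4289, 0.2159, 0.195]
tcp_rot: [0.998, 0.06, -0.003, 0.0]
contact_force: [-0.3, 0.0, -0.2]
opening: 0.507
finger_force: 52.1
[0.42894924 0.21593319 0.19499196] [ 9.98165094e-01  6.04883066e-02 -2.73826785e-03  3.33715325e-04] [ 0.25 -0.14  2.05  0.    1.24  1.7 ]
disc wrist 7155 ((539.9238891601562, 222.77133178710938), 45.50284194946289)
wrist 0
scene 469
[[ 0.2256 -0.034   0.1606]
 [ 0.2362 -0.0317  0.1705]
 [ 0.272  -0.0227  0.1946]
 [ 0.294   0.0089  0.2035]
 [ 0.3091  0.024   0.2086]]
top 801
[[ 0.2243 -0.0315  0.1701]
 [ 0.2371 -0.0288  0.1922]
 [ 0.2717 -0.0046  0.2037]
 [ 0.2986  0.0185  0.2077]
 [ 0.3092  0.027   0.2119]]
```

View pics/w11.png

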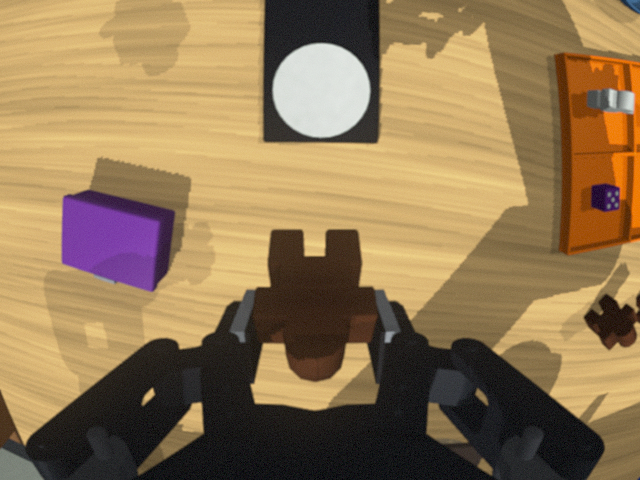

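w11 shows the meeple held upright and leaning at (315,300), with the white disc at (322,90) straight ahead and the stand lined up with the image. The housing top gives a focus height of about 0.211 m. Moving in slowly.

```bash
python3 -m pendant '[{"dx":0,"dy":0.2,"dz":1.2,"twist":0.4},{"dx":2,"dy":0.5,"dz":2.5,"twist":0.4},{"dx":4,"dy":0.5,"dz":2.5,"twist":0.4},{"dx":6,"dy":0.5,"dz":2.5,"twist":0.4},{"dx":8,"dy":0.5,"dz":2.5,"twist":0.4},{"dx":9.4,"dy":0.5,"dz":2.5,"twist":0.4},{"dx":10.1,"dy":0.5,"dz":2.5,"twist":0.4},{"dx":10.1,"dy":0.5,"dz":2.5,"twist":0.4},{"dx":10.1,"dy":0.5,"dz":2.5,"twist":0.4},{"dx":10.1,"dy":0.5,"dz":2.5,"twist":0.4}]'
python3 lean.py w12
python3 - <<'E'
from h import *
st=ctrl.get_state();M=R.from_quat(st["tcp_rot"]).as_matrix()
mid=st["eef_pos"]+M@[.0099,.0001,-.0413];print("mid",mid,"az",np.degrees(np.arctan2(M[1,0],M[0,0])),st["contact_force"],abs(st["dq"]).max())
c=ctrl.read_camera("scene");S=cloud(c);t=ctrl.read_camera("top");T=cloud(t)
for n,im,P in(("scene",c["img"],S),("top",t["img"],T)):
    im=im.astype(int);m=(np.linalg.norm(P-mid,axis=-1)<.04)&(im[...,0]>im[...,2]+12);p=P[m]
    print(n,m.sum(),p.mean(0) if m.any() else "")
cv2.imwrite("pics/fin.png",cv2.resize(c["img"][80:270,270:470],None,fx=3,fy=3,interpolation=cv2.INTER_CUBIC)[...,::-1])
# housing height, top camera
M0=(R.from_euler("z",6.5,degrees=True)*R.from_euler("y",-30,degrees=True)).as_matrix()
for n,P in(("scene",S),("top",T)):
    l=(P.reshape(-1,3)-[.54,.224,0])@M0
    k=(l[:,0]>.24)&(l[:,0]<.29)&(abs(l[:,1])<.025)&(l[:,2]>.19)&(l[:,2]<.222);print(n,k.sum(),np.percentile(l[k,2],[10,50,90]))
E
```

```text
time: 11.12
eef_pos: [0.5318, 0.2198, 0.1729]
tcp_rot: [0.999, 0.054, 0.0, -0.0]
contact_force: [-0.1, 0.6, -0.3]
opening: 0.5
finger_force: 52.1
11394
inl 9134 n [ 0.877  0.    -0.481] lean deg 28.7 face c [ 17.7   0.1 -47.7] span [[  4.7 -16.5 -70.8]
 [ 32.3  16.5 -21.2]]
top along face [-30.6  27.1] face at t=0 c
mid from top [ 10.4   0.1 -40.2] mid from bottom [  9.3   0.1 -42.3] [0.53183259 0.2197881  0.17291838] [ 0.9985  0.054   0.     -0.    ]
mid [0.54177214 0.22076316 0.2142597 ] az 6.191598222792574 [0.63113543 0.36639865 0.09749537] 0.0030280148482941336
scene 180 [0.55209229 0.21846693 0.21437198]
top 2 [0.56265041 0.20799886 0.19715644]
scene 105 [0.20085614 0.20283054 0.2039948 ]
top 398 [0.2004567  0.20435286 0.20709513]
```

View pics/fin.png

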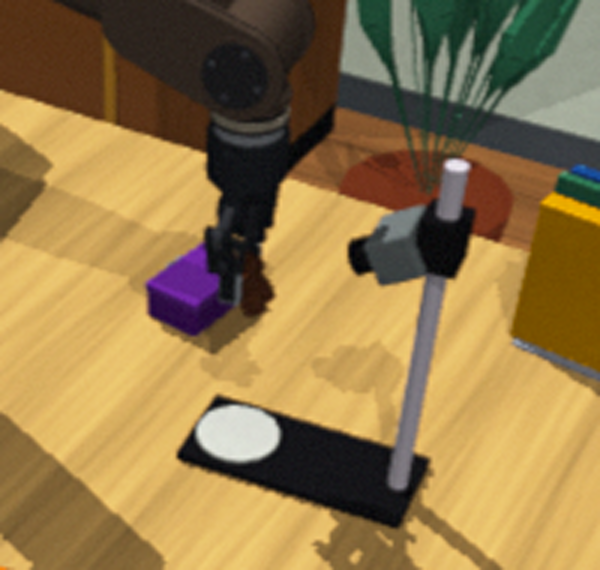

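The final view shows the meeple at (258,285) in front of the lens barrel at (358,255), facing it with the stand untouched. One small trim, then hand in.

```bash
python3 -m pendant '[{"dx":-0.1,"dy":-0.2,"dz":0.3,"twist":0},{"dx":-0.2,"dy":-0.3,"dz":0.5,"twist":0},{"dx":-0.2,"dy":-0.3,"dz":0.5,"twist":0},{"dx":-0.2,"dy":-0.3,"dz":0.5,"twist":0},{"dx":-0.2,"dy":-0.3,"dz":0.5,"twist":0},{"dx":-0.2,"dy":-0.3,"dz":0.5,"twist":0},{"dx":-0.2,"dy":-0.3,"dz":0.5,"twist":0}]'
python3 -c "from plant import ctrl; print(ctrl.sign_off())"
```

```text
time: 12.15
eef_pos: [0.53, 0.2224, 0.1679]
tcp_rot: [0.999, 0.054, 0.0, -0.0]
contact_force: [0.4, -0.3, -0.9]
opening: 0.504
finger_force: 52.1
the job is handed in; nothing more can be done
None
```

I handed the job in at 12.2 s with the gripper holding the walnut meeple still, head up and leaning back about 28.7° (30° wanted), its middle by my estimate within about 5 mm of the focus; sign-off returned no verdict.

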